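# Load the mug former into the covered press bed

## Robot

A 6-joint arm with a two-finger parallel gripper is mounted at the origin on the work surface. World frame = base frame: x ahead of the robot, y to its left, z up, the work surface at z = 0. Lengths are in m, angles in rad, forces in N, time in s.
With the tool pointing down it reaches from about 0.325 to 0.85 m from the base axis. Payload 15.5 kg.
Tool frame: the origin (TCP) lies at the very end of the fingers, on their centre line; the grasp point (between the pads) lies 19 mm behind it (bot.grip_depth is the z of the grasp point in the tool frame, in m); z points along the fingers, y is the line along which they close (so a half turn about z gives the same grasp; the last joint's range is limited). The gripper opens to 91 mm and grips with 3 to 60 N. Pads are 32 mm wide; open, the fingers measure 118 mm over their backs; the gripper's body (76 mm by 178 mm) begins 60 mm behind the grasp point.
Start: joints at [1.032, 0.494, 1.345, -0, 1.302, -0.096], TCP at [0.268, 0.565, 0.19] pointing down, gripper open.
Joint ranges: [-2.91, 2.91], [-0.82, 2.16], [0.22, 2.67], [-1.22, 4.37], [0.12, 2.79], [-3.08, 3.08]. Speed limits (rad/s): [1.89, 1.89, 2.57, 3.01, 3.01, 3.01].

## Interface

Orientations are given as a unit quaternion [w, x, y, z].
In Python, from bench import sensors, get_image, bot gives the robot as it stands.
- The arm moves only by the tool drive_tool, never from a script. Its argument "motion" is a list of rows, each an object with "dp": the shift along the tool's x, y, z in m, a list of three; "angular": the turn, a rotation vector about the tool's x, y, z in rad, a list of three; "jaw": the opening, from 0 (shut) to 1 (fully open). In form: [{"dp": [dx, dy, dz], "angular": [wx, wy, wz], "jaw": jaw}, ...]. A call has exactly 10 rows; each row is the pose to reach, as a shift and turn from the pose commanded when the call began, along the tool's axes at that moment; what a row does not reach only later rows make up. A row lasts 1/10 s, in which the tool goes at most 50 mm and 8.59 degrees, less where a joint would pass 70% of its speed; a pose out of reach is approached as far as the arm can. A call with a gripper value outside its range is refused whole. The fingers move at their own pace and stop on an object; "grip_force" is the grip in N (left out, the last holds). Time passes only in rows, so rows that repeat a pose let the fingers close, or fill a call up. It gives the time, the measured TCP pose, the force, the opening and the grip force at its end, in the units of the state.
- sensors.observe(): the state, without advancing time (a new reading comes with each control period).
- get_image(name): name is "scene" or "top" or "wrist"; returns a dict with "img" (384x512x3 uint8, blue, green, red), "depth" (384x512 float32, m along the optical axis (not along the pixel's ray), 0 where there is no reading), "vertical_fov" (degrees; the focal length in pixels is half the picture's height over the tangent of half this angle, whatever the lens; pixels are square), "cx", "cy" (the principal point, pixels), "T" (4x4, takes a point from camera to world coordinates). Camera axes: x right, y up, looking along -z (the intrinsics and any distortion apply to the point x, -y, -z); pixel columns grow to the right and rows downward; lengths in m; the calibration is good to about 2 mm. A picture is of the moment at which its call begins.
- bot.hand_in(): hands the job in; it is judged then, once.
The state is a dict: "time": time; "joint_positions": joint angles; "joint_velocities": joint speeds; "joint_torque": joint torques, N m; "ee_pos": TCP position; "orientation": TCP orientation; "wrist_force": force on the tool from outside, world axes, zero at the start; "torque": the same for the moment, N m; "finger_gap": finger opening in m; "finger_force": force on a finger pad.
Only numpy, scipy, OpenCV 4.12 (cv2) and the standard library are available. Lean on these libraries where they do the work, as an engineer would, in place of code of your own. Each camera call takes 0.05 s, during which the arm holds its last target. There are 200 camera calls.

## Task

Open the sloped press bed: pull the red spring plunger knob out of its hole, slide the green cover fully open towards the robot's left and let the plunger drop into its hole at the open end. Then pick up the mug-shaped former by its blue bar, turn it until its outline matches the mug-shaped pocket, and lower it in by hand, without dropping it, until it lies fully home on the pocket floor; let go, and leave the round former and the clay vase where they are.

Things in the scene. Friction and masses are not known exactly. Their poses are not given: they have to be found in the camera images.
- bed: Fixed plywood press bed sloping 30 deg up away from the robot. Origin: pocket floor, centre of the mug-body pocket; x up the slope, y level to the robot's left, z out of the face (mm): bed x -74..74, y -84..212, face at z 14. Rails at |x| 57..74 rise to z 26. Pocket, under the cover at first: x -47..47, y -42..42 (mug body) joined to x -14..34, y -70..-42 (its handle), walls square to the floor.
- pocket_handle (a point): Point on the pocket floor in the middle of the mug-handle part of the pocket, at (10, -54, 0) in the bed's frame; its axes are the bed's.
- cover (a joint): How far the green sheet cover is slid open: 0 shut to 0.130 m (stop), along the bed's +y. It lies at z 15..20 mm of the bed, spanning y -74..76 mm shut and 56..206 mm open. Friction about 1.5 N. The plunger's pin blocks it unless the knob is pulled.
- plunger (a joint): Pull of the plunger knob out of the cover along the bed's +z: 0 (pin down in a hole) to 0.014 m; spring 5 N at 0, 9 N at full. The pin clears above 0.007; pull 0.011. Holes at bed x 0, y 60 mm (cover shut) and y 190 mm (open, 130 mm on). Let go between holes, the pin rides on the face; it drops into the open hole (1.5 mm play) at the end of the slide.
- knob (a point): Centre of the red plunger knob, to grip: a cylinder 28 mm across and 24 mm tall (12 mm above and below this point), its axis along the bed's z. It rides on the cover; at the start it is at (0, 60, 50) in the bed's frame, 30 mm above the cover. Its axes are the bed's.
- mug: Loose brown wooden former, outline of a mug, 22 mm thick, about 0.3 kg, flat on the table at first. Origin: centre of the mug body's underside; z up, x to the rim. Body x -45..45, y -40..40; handle x -12..32, y -68..-40 mm; lower edges bevelled 4 mm, 2 mm clearance in the pocket. Blue grip bar 64 mm long in x, 24 thick in y, z 22..66. Seated, its frame meets the bed's.
- mug_handle (a point): Point on the underside of the mug former, in the middle of its handle part, at (10, -54, 0) in the former's frame; it must come to lie at pocket_handle.
- round_former: A round pale former, 84 mm across, 22 mm thick, with a yellow bar (56 x 24 mm, up to z = 66). Bystander that may lie in either former place: leave it. Origin at the centre of its underside.
- vase: A dark clay vase with knobs, 250 mm tall and 190 mm wide, on a round wooden bat 230 mm across; stands to the left. Bystander: leave it. Origin under its centre.
Mind the look-alikes: they are no part of the job. Leave any pink look-alike of the mug alone.

How it is judged:
On the way, in this order (a step that is already met when the one before it is completed fails the run):
1. the plunger is pulled out while the cover is still shut (value of joint plunger above 0.006 m and value of joint cover below 0.01 m).
2. the cover is slid fully open and the plunger has dropped into its open hole (value of joint cover above 0.126 m and value of joint plunger below 0.003 m), for 0.1 s.
3. the mug former is lowered into the pocket, at least 4 mm below the bed's face, with the fingers still touching it (z of mug in the frame of bed below 0.01 m and distance between mug_handle and pocket_handle below 0.014 m and contact force between mug and the fingers above 0.3 N).
At the end, for the whole second after the job is handed in: Cover open at least 126 mm, plunger dropped in (under 3 mm); mug former released and at rest in the pocket, right way round: origin within 6 mm and handle point within 8 mm of the bed's, both under 3.5 mm above the pocket floor, face within 0.06 rad of the bed's (all of step 2 and z of each of mug, mug_handle in the frame of bed below 0.0035 m and distance between mug_handle and pocket_handle below 0.008 m and distance between mug and bed below 0.006 m and angle between the z axis of mug and the z axis of bed, either way round below 0.06 rad and linear speed of mug below 0.01 m/s); the robot touches nothing.
It fails at once if the round former is moved by more than 20 mm (distance of round_former from where it was at the start of the episode above 0.02 m).
It fails at once if the vase is moved by more than 20 mm or tipped (distance of vase from where it was at the start of the episode above 0.02 m or angle between vase's own z axis and vertical above 0.15 rad).
It also fails if it takes over 59 s, if anything falls off the work surface, if the arm or the gripper's body presses on something with over 40 N, if the wrist force passes 120 N, or if a joint passes its speed limit or range.

## Working session

There is one attempt and no reset: what is moved stays moved. The work goes in short steps, Python scripts to look and compute and a tool call to move; the robot and the scene stay as the last step left them, time stands still between calls to the robot, and variables do not carry over. Pictures are saved under pics/ and viewed, at most 10 in all, crops included, and the job is handed in when it is done.

Besides the shell and the picture viewer there is one more tool, called after "Request:" as a command line: name --argument value ..., lists and objects as JSON in quotes. drive_tool: Moves the arm, as the interface text tells. Its arguments: {"type":"object","properties":{"motion":{"type":"array"},"grip_force":{"type":"number"}},"required":["motion"]}

```bash
mkdir -p pics; ls
cat > h.py <<'E'
import numpy as np, cv2
from scipy.spatial.transform import Rotation as R
from bench import sensors, get_image, bot
def pts(im):
    h,w=im["depth"].shape; f=h/2/np.tan(np.radians(im["vertical_fov"])/2)
    v,u=np.mgrid[:h,:w]; d=im["depth"]
    P=np.stack([(u-im["cx"])/f*d,-(v-im["cy"])/f*d,-d],-1)
    return P@im["T"][:3,:3].T+im["T"][:3,3]
def tool():
    s=sensors.observe(); q=np.array(s["orientation"]); return np.array(s["ee_pos"]),R.from_quat(q[[1,2,3,0]]),s
E
python3 - <<'E'
from h import *
ims=[get_image(n) for n in("scene","top")]
cv2.imwrite("pics/a.png",cv2.resize(np.vstack([i["img"] for i in ims]),None,fx=.78,fy=.78)) 
for n,i in zip("st",ims):
    np.savez(f"{n}.npz",**i); print({k:i[k] for k in i if k not in("img","depth")}, (i["depth"]>0).mean())
p,r,s=tool(); print(s["time"],p,r.as_matrix())
E
```

```text
pics
{'vertical_fov': 57.54866163681018, 'cx': 266.267896827712, 'cy': 194.2752682997867, 'T': array([[ 0.45472009, -0.50766363,  0.73178363,  1.31247361],
       [ 0.89063215,  0.25734425, -0.37489772, -0.35237972],
       [ 0.00200163,  0.82222355,  0.56916116,  0.74828274],
       [ 0.        ,  0.        ,  0.        ,  1.        ]])} 0.9961649576822916
{'vertical_fov': 48.27559461775394, 'cx': 245.55607651833765, 'cy': 199.03356296000882, 'T': array([[ 0.00689273,  0.99051099, -0.13726058,  0.309424  ],
       [-0.99997416,  0.00654745, -0.00296687,  0.0586156 ],
       [-0.00204001,  0.13727748,  0.99053053,  1.19681718],
       [ 0.        ,  0.        ,  0.        ,  1.        ]])} 0.9958292643229166
0.1 [0.26761385 0.56444601 0.18962584] [[-9.03561756e-01  4.28457556e-01 -5.25264951e-04]
 [ 4.28457866e-01  9.03561339e-01 -8.74008962e-04]
 [ 1.00133359e-04 -1.01477497e-03 -9.99999480e-01]]
```

View pics/a.png

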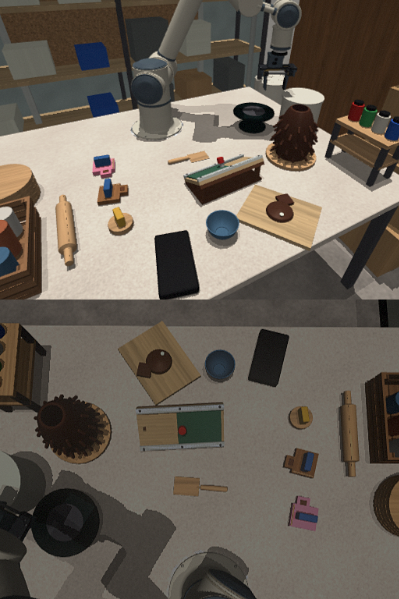

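The scene holds these candidates, with top-camera pixels:
- The brown mug former with a blue bar, at about (388,210). This fits the description.
- The pink look-alike, at about (391,277).
- The round former with a yellow bar, at about (386,152).
- The red knob on the green cover, at about (234,169). The red jar on the rack in the scene view is not it.

I choose the brown mug and the knob on the cover, and will check both in one crop while measuring.

Run:
```python
from h import *
t=dict(np.load("t.npz")); s=dict(np.load("s.npz"))
a=cv2.resize(t["img"][120:310,160:430],None,fx=2.6,fy=2.6); cv2.imwrite("pics/b.png",a)
for n,im in(("t",t),("s",s)):
    P=pts(im); hsv=cv2.cvtColor(im["img"],cv2.COLOR_BGR2HSV); H,S,V=cv2.split(hsv)
    W=(P[...,0]>.25)&(P[...,0]<.9)&(abs(P[...,1])<.45)&(P[...,2]>.004)&(P[...,2]<.3)
    def comps(m,name):
        k,l,st,c=cv2.connectedComponentsWithStats((m&W).astype(np.uint8))
        for i in range(1,k):
            if st[i,4]>25:
                q=P[l==i]; print(n,name,c[i].round(),st[i,4],"mean",q.mean(0).round(3),"min",np.percentile(q,3,axis=0).round(3),"max",np.percentile(q,97,axis=0).round(3))
                if name=="green":
                    o,_,vt=np.linalg.svd(q-np.median(q,0),full_matrices=False); print(vt.round(3), np.median(q,0))
                if name in("blue",):
                    top=q[q[:,2]>.055]; 
                    if len(top)>5:
                        r=cv2.minAreaRect((top[:,:2]*1000).astype(np.float32)); print("   rect",r, top[:,2].mean())
    comps((H>100)&(H<125)&(S>90),"blue"); comps(((H<5)|(H>174))&(S>150)&(V>60),"red"); comps((H>55)&(H<95)&(S>60),"green"); comps((H>20)&(H<32)&(S>150),"yellow")
```

```text
t blue [297.  78.] 34 mean [ 0.81  -0.08   0.054] min [ 0.769 -0.088  0.052] max [ 0.843 -0.063  0.058]
   rect ((807.9607543945312, -79.49512481689453), (76.17393493652344, 15.410154342651367), 14.91336441040039) 0.05650298860318042
t blue [279.  86.] 58 mean [ 0.808 -0.034  0.008] min [ 0.783 -0.053  0.004] max [ 0.83  -0.018  0.015]
t blue [396. 208.] 189 mean [ 0.446 -0.337  0.065] min [ 0.418 -0.351  0.062] max [ 0.474 -0.324  0.069]
   rect ((446.0580139160156, -337.70257568359375), (22.716259002685547, 61.935089111328125), 76.32857513427734) 0.06521526870596916
t blue [394. 279.] 168 mean [ 0.26  -0.324  0.065] min [ 0.251 -0.354  0.061] max [ 0.272 -0.299  0.07 ]
   rect ((258.8500671386719, -327.182861328125), (58.8375129699707, 20.80792999267578), 80.4736328125) 0.06547560406664528
t red [233. 168.] 85 mean [0.542 0.095 0.107] min [0.532 0.085 0.101] max [0.555 0.105 0.113]
t green [257. 162.] 1909 mean [0.565 0.033 0.073] min [ 0.518 -0.033  0.046] max [0.608 0.107 0.098]
[[-0.007  0.999  0.031]
 [-0.865  0.01  -0.501]
 [-0.501 -0.03   0.865]] [0.56716814 0.0318295  0.0746
[... 799 characters left out ...]
4 mean [0.302 0.41  0.095] min [0.255 0.371 0.088] max [0.346 0.447 0.099]
[[ 0.787  0.617 -0.014]
 [ 0.614 -0.785 -0.078]
 [-0.059  0.053 -0.997]] [0.30081902 0.40976413 0.09599971]
s green [319. 166.] 45 mean [0.28  0.426 0.009] min [0.256 0.405 0.005] max [0.305 0.449 0.012]
[[ 0.764  0.645  0.004]
 [-0.644  0.763  0.061]
 [-0.036  0.05  -0.998]] [0.28049705 0.4266185  0.0092336 ]
s green [263. 220.] 259 mean [0.55  0.028 0.061] min [ 0.513 -0.036  0.04 ] max [0.585 0.101 0.081]
[[ 0.101 -0.995  0.022]
 [ 0.86   0.098  0.502]
 [-0.501 -0.032  0.865]] [0.55048496 0.0265226  0.06092538]
s yellow [155. 285.] 52 mean [ 0.641 -0.329  0.042] min [ 0.635 -0.341  0.027] max [ 0.644 -0.32   0.059]
```

View pics/b.png

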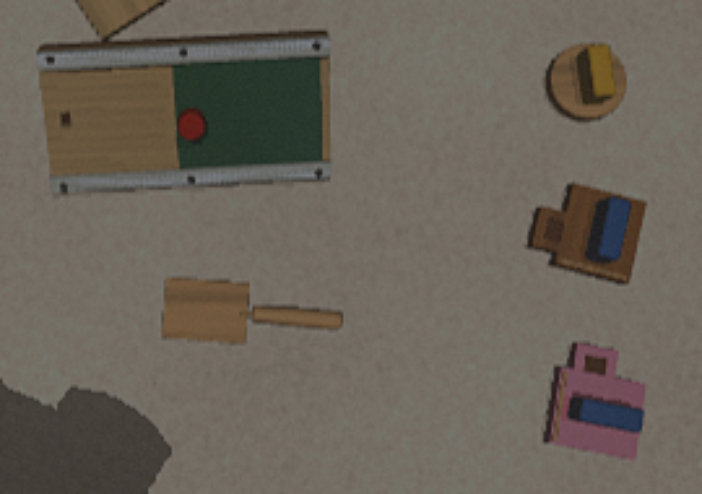

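Crop b shows the red knob at (191,126) and the open hole at (66,119). The brown mug is at (599,233) with its handle pointing left and offset towards the bottom of the image. So mug x points roughly to world -x, at a yaw of about 166 deg. The pink mug and the round former are clearly separate.

```bash
cat >> h.py <<'E'
def bedR(psi): return R.from_euler("ZY",[psi,-np.pi/6]).as_matrix()
E
python3 - <<'E'
from h import *
for n in "ts":
    im=dict(np.load(n+".npz")); P=pts(im); hsv=cv2.cvtColor(im["img"],cv2.COLOR_BGR2HSV); H,S,V=cv2.split(hsv)
    W=(P[...,0]>.4)&(P[...,0]<.75)&(P[...,1]>-.15)&(P[...,1]<.33)&(P[...,2]>.02)
    g=(H>55)&(H<95)&(S>60)&W; q=P[g]; c=np.median(q,0)
    for _ in range(3):
        nv=np.linalg.svd(q-q.mean(0),full_matrices=False)[2][2]; e=(q-q.mean(0))@nv; q=q[abs(e)<.003]
    nv*=np.sign(nv[2]); psi=np.arctan2(-nv[1],-nv[0]); print(n,"n",nv,"psi",psi,"slope",np.degrees(np.arccos(nv[2])))
    Rb=bedR(0.055); z0=((q-c)@Rb)[:,2].mean()
    red=((H<5)|(H>174))&(S>130)&W; r=(P[red]-c)@Rb; top=r[r[:,2]>np.percentile(r[:,2],90)-.004]
    ext=lambda a:(np.percentile(a,2,axis=0).round(4),np.percentile(a,98,axis=0).round(4))
    print(" knob top z over cover",top[:,2].mean()-z0, "centre",top.mean(0), ext(top)); kc=[(top[:,i].min()+top[:,i].max())/2 for i in(0,1)]
    o=c+Rb@np.array([kc[0],kc[1]-.060,z0-.020]); print(" origin from knob",o)
    A=(P-o)@Rb; b=W&(A[...,2]>.008)&(A[...,2]<.032)&(abs(A[...,0])<.09); rail=b&(A[...,2]>.023)
    print(" rail",ext(A[rail]),"bed",ext(A[b]),"green",ext(A[g]))
    for sgn in(1,-1):
        rr=A[rail&(sgn*A[...,0]>.05)]; print(" rail side",sgn,np.polyfit(rr[:,1],rr[:,0],1),ext(rr))
E
```

```text
t n [-0.50201555 -0.03128234  0.86429266] psi 0.06223301266625033 slope 30.197965463965854
 knob top z over cover 0.04044315379215548 centre [-0.00434979  0.06418279  0.0404583 ] (array([-0.0147,  0.0522,  0.0386]), array([0.0061, 0.0751, 0.044 ]))
 origin from knob [0.57363128 0.03561263 0.0553948 ]
 rail (array([-0.0748, -0.0769,  0.0231]), array([0.0727, 0.2067, 0.0305])) bed (array([-0.0723, -0.0767,  0.0108]), array([0.0726, 0.2072, 0.0292])) green (array([-0.0542, -0.07  ,  0.0158]), array([0.0515, 0.0725, 0.0244]))
 rail side 1 [-0.00636333  0.06488998] (array([ 0.0556, -0.0757,  0.0232]), array([0.0731, 0.2074, 0.0305]))
 rail side -1 [-0.0094731  -0.06541416] (array([-0.0755, -0.0778,  0.0232]), array([-0.0569,  0.207 ,  0.0306]))
s n [-0.50109767 -0.03188263  0.86480323] psi 0.06353993947246021 slope 30.139755955845736
 knob top z over cover 0.038622101797315525 centre [0.02444223 0.0662435  0.03875176] (array([0.0117, 0.0558, 0.0361]), array([0.0327, 0.0778, 0.0406]))
 origin from knob [0.57864626 0.03530115 0.05449406]
 rail (array([-0.0753, -0.0793,  0.0232]), array([0.0728, 0.204 , 0.0285])) bed (array([-0.0712, -0.0814,  0.0089]), array([0.073 , 0.2058, 0.027 ])) green (array([-0.0646, -0.0711,  0.0188]), array([0.0196, 0.0696, 0.021 ]))
 rail side 1 [-0.00456092  0.06602093] (array([ 0.0536, -0.0795,  0.0232]), array([0.0731, 0.2035, 0.0274]))
 rail side -1 [-0.00409575 -0.06491289] (array([-0.0761, -0.0783,  0.0232]), array([-0.0573,  0.2043,  0.0277]))
```

```bash
cat >> h.py <<'E'
RB=bedR(0.062); OB=np.array([0.575,0.0345,0.055])
RT=np.stack([RB[:,1],RB[:,0],-RB[:,2]],1)   # tool over bed: y=+bed x, z=-bed z
def go(p,Rt,frm=None):
    p0,r0=(tool()[:2] if frm is None else frm)
    print("dp",(r0.inv().apply(np.asarray(p)-p0)).round(4).tolist(),"ang",(r0.inv()*R.from_matrix(Rt)).as_rotvec().round(4).tolist())
    return np.asarray(p),R.from_matrix(Rt)
bed=lambda x,y,z: OB+RB@np.array([x,y,z])/1000
E
python3 - <<'E'
from h import *
w=go([.34,.24,.25],RT); print(bed(0,60,95)); w=go(bed(0,60,95),RT,w)
E
```

```text
dp [-0.2044, -0.2622, -0.0601] ang [-0.4736, -0.2784, 1.0408]
[0.52387365 0.0914416  0.13727241]
dp [-0.1597, 0.0946, 0.1848] ang [0.0, 0.0, 0.0]
```

Request:
drive_tool --motion '[{"dp": [-0.03,-0.037,-0.015],"angular": [0,0,0],"jaw": 1},{"dp": [-0.06,-0.075,-0.03],"angular": [0,0,0.13],"jaw": 1},{"dp": [-0.09,-0.112,-0.04],"angular": [0,0,0.26],"jaw": 1},{"dp": [-0.12,-0.15,-0.05],"angular": [-0.1,-0.06,0.4],"jaw": 1},{"dp": [-0.15,-0.19,-0.06],"angular": [-0.16,-0.09,0.52],"jaw": 1},{"dp": [-0.18,-0.23,-0.06],"angular": [-0.24,-0.14,0.62],"jaw": 1},{"dp": [-0.204,-0.262,-0.06],"angular": [-0.31,-0.18,0.73],"jaw": 1},{"dp": [-0.204,-0.262,-0.06],"angular": [-0.38,-0.22,0.85],"jaw": 1},{"dp": [-0.204,-0.262,-0.06],"angular": [-0.474,-0.278,1.041],"jaw": 1},{"dp": [-0.204,-0.262,-0.06],"angular": [-0.474,-0.278,1.041],"jaw": 1}]'

```text
time: 1.1
ee_pos: [0.3397, 0.2388, 0.2497]
orientation: [0.171, 0.65, 0.718, 0.18]
wrist_force: [0.3, -0.6, 0.8]
finger_gap: 0.0913
finger_force: 0.0
```

Run:
```python
from h import *
print(tool()[2]["joint_positions"])
w=go(bed(0,60,90),RT)
```

```text
[ 0.73848201 -0.04346423  2.06391428 -0.44359679  0.76289398  0.90669779]
dp [-0.1632, 0.0932, 0.1867] ang [-0.0208, -0.0068, 0.036]
```

Request:
drive_tool --motion '[{"dp": [-0.03,0.017,0.03],"angular": [0,0,0.01],"jaw": 1},{"dp": [-0.06,0.034,0.06],"angular": [-0.01,0,0.036],"jaw": 1},{"dp": [-0.09,0.052,0.09],"angular": [-0.02,-0.007,0.036],"jaw": 1},{"dp": [-0.12,0.069,0.12],"angular": [-0.02,-0.007,0.036],"jaw": 1},{"dp": [-0.15,0.086,0.15],"angular": [-0.02,-0.007,0.036],"jaw": 1},{"dp": [-0.163,0.093,0.17],"angular": [-0.02,-0.007,0.036],"jaw": 1},{"dp": [-0.163,0.093,0.187],"angular": [-0.02,-0.007,0.036],"jaw": 1},{"dp": [-0.163,0.093,0.187],"angular": [-0.02,-0.007,0.036],"jaw": 1},{"dp": [-0.163,0.093,0.187],"angular": [-0.02,-0.007,0.036],"jaw": 1},{"dp": [-0.163,0.093,0.187],"angular": [-0.02,-0.007,0.036],"jaw": 1}]'

```text
time: 2.1
ee_pos: [0.5263, 0.0937, 0.1329]
orientation: [0.177, 0.66, 0.706, 0.187]
wrist_force: [-0.1, -0.2, 0.9]
finger_gap: 0.091
finger_force: 0.0
```

Run:
```python
from h import *
im=get_image("wrist"); cv2.imwrite("pics/c.png",im["img"]); np.savez("w.npz",**im)
P=pts(im); p,r,s=tool(); print(s["time"],p)
hsv=cv2.cvtColor(im["img"],cv2.COLOR_BGR2HSV); H,S,V=cv2.split(hsv)
red=((H<5)|(H>174))&(S>130); q=P[red&(im["depth"]>0)]
A=(q-OB)@RB*1000; print("red in bed",np.percentile(A,[1,50,99],axis=0).round(1))
t=A[A[:,2]>np.percentile(A[:,2],95)-3]; print("top",t.min(0),t.max(0),len(t))
print("tool in bed",((p-OB)@RB*1000).round(1), "top in tool",(r.inv().apply((q-p))*1000).mean(0))
g=(H>55)&(H<95)&(S>60); print("green z",np.percentile(((P[g]-OB)@RB*1000),[2,50,98],axis=0).round(1))
go(bed(0,60,34),RT)
```

```text
2.15 [0.52649662 0.09369089 0.13311827]
red in bed [[ -13.6   49.5 -126.7]
 [  -0.7   64.4   59.6]
 [ 156.4  167.7   61.4]]
top [-46.29859449  48.57855358  57.89449675] [ 12.61853387  77.79757926 146.52919257] 767
tool in bed [ 0.3 62.1 90. ] top in tool [ 3.24184282  0.96259832 34.07917701]
green z [[-56.7 -45.1  18.6]
 [ -6.5  36.3  20. ]
 [ 55.   90.6 229.6]]
dp [-0.0021, -0.0002, 0.056] ang [-0.0022, -0.001, 0.006]
```

View pics/c.png

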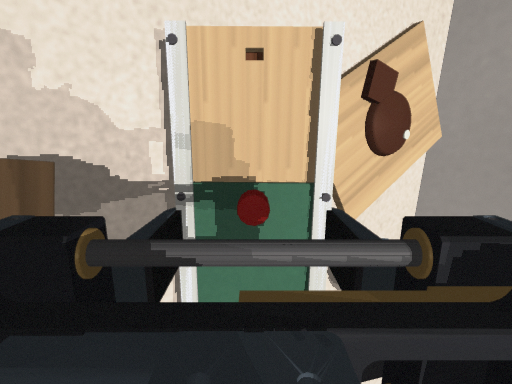

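The wrist view shows the knob at (253,207) and the open hole at (254,55). I'll check the bed origin against the hole and the rails.

Run:
```python
from h import *
im=dict(np.load("w.npz")); P=pts(im); A=(P-OB)@RB*1000; I=im["img"].astype(int).sum(2)
hole=np.zeros(I.shape,bool); hole[42:66,240:270]=(I[42:66,240:270]<260)
d=P-im["T"][:3,3]; c=im["T"][:3,3]
# cast rays on face z=14
cb=(c-OB)@RB*1000; db=d@RB*1000; k=(14-cb[2])/db[...,2]; F=cb+db*k[...,None]
print("hole",F[hole].min(0),F[hole].max(0),hole.sum())
hsv=cv2.cvtColor(im["img"],cv2.COLOR_BGR2HSV); H,S,V=cv2.split(hsv)
red=((H<5)|(H>174))&(S>130); red[:180]=0;red[238:]=0
k=(62-cb[2])/db[...,2]; T=cb+db*k[...,None]; m=red&(abs(A[...,2]-60)<4)
print("knob top",T[m].min(0),T[m].max(0),m.sum())
rail=(abs(A[...,2]-26)<3)&(A[...,1]>100)&(A[...,1]<205)&(abs(A[...,0])<85)
for s in(1,-1): 
    a=A[rail&(s*A[...,0]>0)]; print(np.percentile(a[:,0],[2,50,98]),a[:,2].mean(),np.polyfit(a[:,1],a[:,0],1))
b=A[(abs(A[...,2]-14)<3)&(abs(A[...,0])<40)&(A[...,1]>150)]; print("end y",b[:,1].max(), "face z",b[:,2].mean())
```

```text
hole [nan nan nan] [nan nan nan] 204
knob top [-13.76165545  49.59402897  62.        ] [12.46832025 76.03001482 62.        ] 798
[56.33859262 64.53596105 73.01663899] 25.84173120758097 [-8.27082594e-04  6.47025115e+01]
[-74.30043177 -65.78441607 -57.62092324] 25.823151404887682 [-8.92941161e-04 -6.56756138e+01]
end y 214.04849425210105 face z 13.783858587957473<stdin>:6: RuntimeWarning: divide by zero encountered in divide
<stdin>:6: RuntimeWarning: invalid value encountered in multiply
<stdin>:10: RuntimeWarning: divide by zero encountered in divide
<stdin>:10: RuntimeWarning: invalid value encountered in multiply
```

Request:
drive_tool --motion '[{"dp": [0,-0.001,0.025],"angular": [0,0,0.003],"jaw": 1},{"dp": [0,-0.001,0.045],"angular": [0,0,0.006],"jaw": 1},{"dp": [0,-0.001,0.056],"angular": [0,0,0.006],"jaw": 1},{"dp": [0,-0.001,0.056],"angular": [0,0,0.006],"jaw": 1},{"dp": [0,-0.001,0.056],"angular": [0,0,0.006],"jaw": 0.2},{"dp": [0,-0.001,0.056],"angular": [0,0,0.006],"jaw": 0.1},{"dp": [0,-0.001,0.056],"angular": [0,0,0.006],"jaw": 0.1},{"dp": [0,-0.001,0.056],"angular": [0,0,0.006],"jaw": 0.1},{"dp": [0,-0.001,0.056],"angular": [0,0,0.006],"jaw": 0.1},{"dp": [0,-0.001,0.056],"angular": [0,0,0.006],"jaw": 0.1}]' --grip_force 40

```text
time: 3.15
ee_pos: [0.5566, 0.0955, 0.0902]
orientation: [0.172, 0.663, 0.705, 0.183]
wrist_force: [-0.0, -0.2, 0.4]
finger_gap: 0.0462
finger_force: 0.0
```

```bash
sed -i 's/^RB=bedR(0.062).*/RB=bedR(0.063); OB=np.array([0.575,0.0345,0.055])+RB@np.array([-.0006,.0024,-.0001])/' h.py
python3 - <<'E'
from h import *
p,r,s=tool(); print("bed",(p-OB)@RB*1000, s["finger_gap"],s["finger_force"])
b=lambda v:(r.inv().apply(RB@np.array(v))).round(4)
print(b([0,0,.012]),b([0,.131,.012]),b([0,.131,0]))
E
```

```text
bed [ 5.6033406  59.67684603 37.89461151] 0.0461554213046169 0.0
[-0.     -0.0002 -0.012 ] [ 0.131  -0.0004 -0.0121] [ 1.31e-01 -2.00e-04 -1.00e-04]
```

Request:
drive_tool --motion '[{"dp": [0,0,0],"angular": [0,0,0],"jaw": 0.1},{"dp": [0,0,0],"angular": [0,0,0],"jaw": 0.1},{"dp": [0,0,0],"angular": [0,0,0],"jaw": 0.1},{"dp": [0,0,0],"angular": [0,0,0],"jaw": 0.1},{"dp": [0,0,0],"angular": [0,0,0],"jaw": 0.1},{"dp": [0,0,0],"angular": [0,0,0],"jaw": 0.1},{"dp": [0,0,0],"angular": [0,0,0],"jaw": 0.1},{"dp": [0,0,0],"angular": [0,0,0],"jaw": 0.1},{"dp": [0,0,0],"angular": [0,0,0],"jaw": 0.1},{"dp": [0,0,0],"angular": [0,0,0],"jaw": 0.1}]'

```text
time: 4.15
ee_pos: [0.5566, 0.0956, 0.0901]
orientation: [0.172, 0.663, 0.705, 0.183]
wrist_force: [0.5, -1.3, -0.0]
finger_gap: 0.0092
finger_force: 0.0
```

Run:
```python
from h import *
p,r,s=tool(); print("bed",(p-OB)@RB*1000, s["finger_gap"],s["finger_force"],s["joint_positions"],s["wrist_force"])
print((RB.T@r.as_matrix()).round(3))
```

```text
bed [ 5.558022   59.69187863 37.80021627] 0.009245314324291902 0.0 [ 0.06556253  0.42879502  2.08536239 -0.01603321  0.11900909  0.01989761] [ 0.53713451 -1.31691192 -0.01663086]
[[ 0.002  1.    -0.015]
 [ 1.    -0.002 -0.001]
 [-0.001 -0.015 -1.   ]]
```

Run:
```python
from h import *
im=get_image("wrist"); sc=get_image("scene")
cv2.imwrite("pics/d.png",np.vstack([im["img"][100:,:],cv2.resize(sc["img"][150:270,200:360],(512,384))[:300]]))
```

```text
(no output)
```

View pics/d.png

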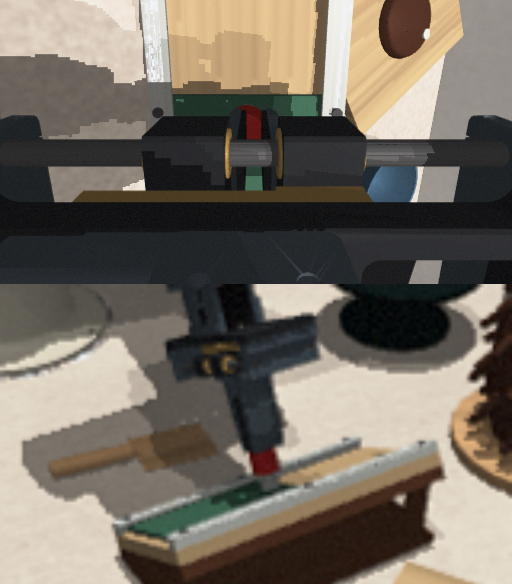

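Run:
```python
from h import *
p,r,s=tool(); print(s["time"])
for n in("wrist","scene"):
    im=get_image(n); P=pts(im); A=(P-OB)@RB*1000; h=384; f=h/2/np.tan(np.radians(im["vertical_fov"])/2)
    H,S,V=cv2.split(cv2.cvtColor(im["img"],cv2.COLOR_BGR2HSV))
    red=((H<5)|(H>174))&(S>130)&(abs(A[...,0])<40)&(abs(A[...,1]-60)<50)&(A[...,2]>0)&(A[...,2]<90)
    v,u=np.where(red); print(n,"red px",u.min(),u.max(),v.min(),v.max(),"bed",A[red].min(0).round(1),A[red].max(0).round(1))
    for nm,x in(("tcp",p),("grasp",p-r.as_matrix()[:,2]*.019),("knob0",bed(0,60,50)),("knobtop",bed(0,60,62))):
        c=im["T"][:3,:3].T@(x-im["T"][:3,3]); print(nm,im["cx"]-f*c[0]/c[2],im["cy"]+f*c[1]/c[2],-c[2])
    np.savez(n[0]+"2.npz",**im)
    z=A[(abs(A[...,0])<30)&(abs(A[...,1]-60)<40)&(A[...,2]>25)&(A[...,2]<90)&~red]; print("nonred",np.percentile(z,[1,50,99],axis=0).round(1))
```

```text
4.25
wrist red px 236 261 205 238 bed [-6.9 55.6 39.2] [10.5 76.9 67.4]
tcp 253.86149770077927 221.53986473296382 0.204234910628273
grasp 253.91068522732883 230.82121192844684 0.18577002145738056
knob0 245.4119326843603 226.83851424521646 0.19237602678386634
knobtop 244.61559092397158 233.21761222961047 0.18071723317278163
nonred [[-7.9 64.7 39.4]
 [10.4 76.9 78.5]
 [19.1 77.5 89.7]]
scene red px 278 286 201 209 bed [-1.8 46.8 36.1] [18.2 66.8 60.6]
tcp 283.47005376308016 207.7239737418204 1.0956520642840808
grasp 282.0207858153161 201.94114307817432 1.0927489697026485
knob0 281.7316812517611 203.908974803305 1.0990978916341034
knobtop 280.787256626808 200.26397359920762 1.0974233690735182
nonred [[-6.9 42.5 25.9]
 [19.1 55.9 72.6]
 [24.7 77.5 89.8]]
```

Run:
```python
from h import *
p,r,s=tool()
out=[]
for n,(x,y,w,hh) in(("s2",(250,160,70,70)),("w2",(190,170,130,130))):
    im=dict(np.load(n+".npz")); a=im["img"][y:y+hh,x:x+w]; out.append(cv2.resize(a,(390,390),interpolation=0))
    c=(im["T"][:3,3]-p); print(n,"cam in tool",r.inv().apply(c).round(3),"view dir",r.inv().apply(-im["T"][:3,2]).round(3))
cv2.imwrite("pics/e.png",np.hstack(out))
im=dict(np.load("s2.npz")); A=(pts(im)-OB)@RB*1000
print(A[195:214,276:290:2].round(0)[:,:,2])
```

```text
s2 cam in tool [-0.493  0.956 -0.221] view dir [ 0.419 -0.895  0.153]
w2 cam in tool [ 0.066 -0.    -0.194] view dir [-0.236  0.     0.972]
[[83. 84. 82. 80. 79. 76. 74.]
 [80. 81. 79. 77. 76. 73. 71.]
 [77. 78. 76. 74. 72. 71. 68.]
 [74. 75. 73. 71. 69. 67. 65.]
 [70. 72. 71. 68. 66. 64. 62.]
 [67. 67. 67. 65. 63. 61. 24.]
 [64. 63. 64. 62. 60. 24. 22.]
 [62. 61. 61. 58. 56. 53. 18.]
 [27. 57. 57. 55. 54. 50. 16.]
 [25. 53. 53. 53. 50. 48. 14.]
 [22. 51. 49. 49. 47. 45. 12.]
 [20. 47. 47. 47. 44. 42. 24.]
 [18. 15. 44. 43. 41. 39. 22.]
 [15. 13. 41. 40. 37. 35. 17.]
 [13. 24. 37. 37. 35. 16. 14.]
 [25. 23. 21. 31. 30. 28. 11.]
 [23. 19. 18. 28. 28. 25. 12.]
 [19. 17. 18. 26. 25. 23. 18.]
 [19. 19. 18. 23. 22. 19. 18.]]
```

View pics/e.png

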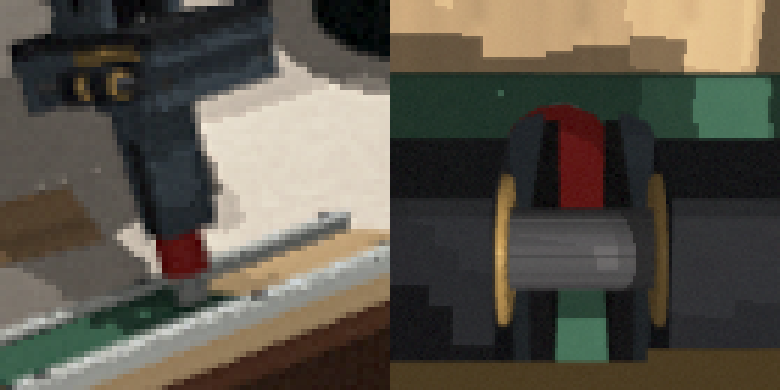

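Run:
```python
from h import *
p,r,s=tool(); print(bot.grip_depth, [a for a in dir(bot) if a[0]!="_"])
im=dict(np.load("w2.npz")); P=r.inv().apply((pts(im)-p).reshape(-1,3)).reshape(384,512,3)*1000
for v in (206,209,212,218,226): print(v,[tuple(P[v,u].round(0).astype(int)) for u in range(229,281,4)])
im=dict(np.load("s2.npz")); Q=r.inv().apply((pts(im)-p).reshape(-1,3)).reshape(384,512,3)*1000
for v in range(190,206,2): print(v,[tuple(Q[v,u].round(0).astype(int)) for u in range(276,290,3)])
```

```text
-0.0188 ['PlanningError', 'grip_depth', 'hand_in']
206 [(np.int64(7), np.int64(-19), np.int64(17)), (np.int64(7), np.int64(-16), np.int64(18)), (np.int64(7), np.int64(-13), np.int64(18)), (np.int64(13), np.int64(-9), np.int64(-4)), (np.int64(13), np.int64(-6), np.int64(-6)), (np.int64(13), np.int64(-3), np.int64(-6)), (np.int64(12), np.int64(-1), np.int64(-1)), (np.int64(7), np.int64(2), np.int64(18)), (np.int64(7), np.int64(6), np.int64(18)), (np.int64(7), np.int64(9), np.int64(17)), (np.int64(7), np.int64(12), np.int64(18)), (np.int64(7), np.int64(15), np.int64(17)), (np.int64(7), np.int64(18), np.int64(18))]
209 [(np.int64(4), np.int64(-19), np.int64(18)), (np.int64(4), np.int64(-16), np.int64(17)), (np.int64(17), np.int64(-10), np.int64(-28)), (np.int64(13), np.int64(-9), np.int64(-11)), (np.int64(13), np.int64(-6), np.int64(-13)), (np.int64(13), np.int64(-3), np.int64(-12)), (np.int64(12), np.int64(-1), np.int64(-9)), (np.int64(12), np.int64(2), np.int64(-7)), (np.int64(4), np.int64(6), np.int64(18)), (np.int64(4), np.int64(9), np.int64(19)), (np.int64(18), np.int64(9), np.int64
[... 3004 characters left out ...]
-28))]
200 [(np.int64(-14), np.int64(-9), np.int64(-29)), (np.int64(-17), np.int64(16), np.int64(-31)), (np.int64(-5), np.int64(13), np.int64(-28)), (np.int64(5), np.int64(12), np.int64(-24)), (np.int64(109), np.int64(-162), np.int64(16))]
202 [(np.int64(-17), np.int64(-7), np.int64(-24)), (np.int64(-16), np.int64(11), np.int64(-24)), (np.int64(-4), np.int64(7), np.int64(-20)), (np.int64(7), np.int64(6), np.int64(-17)), (np.int64(106), np.int64(-159), np.int64(22))]
204 [(np.int64(58), np.int64(-163), np.int64(15)), (np.int64(-13), np.int64(1), np.int64(-16)), (np.int64(-7), np.int64(10), np.int64(-15)), (np.int64(5), np.int64(7), np.int64(-11)), (np.int64(95), np.int64(-142), np.int64(26))]
```

Run:
```python
from h import *
im=dict(np.load("w.npz")); p=np.array([0.52649662,0.09369089,0.13311827]); w,x,y,z=.177,.66,.706,.187
r=R.from_quat([x,y,z,w]); T=r.inv().apply((pts(im)-p).reshape(-1,3)).reshape(384,512,3)*1000
m=(abs(T[...,0])<25)&(abs(T[...,1])<70)&(T[...,2]<15)&(T[...,2]>-60)
v,u=np.where(m); 
for lo in range(-60,15,10):
    k=m&(T[...,2]>=lo)&(T[...,2]<lo+10)
    if k.any(): print(lo,k.sum(),T[k].min(0).round(),T[k].max(0).round(),np.median(np.abs(T[k][:,1])))
r2=tool()[1]; print("cam in tool now/then",r.inv().apply(im["T"][:3,3]-p))
```

```text
-60 645 [-17. -57. -60.] [ 18.  56. -50.] 46.326486807252195
-50 493 [-17. -56. -50.] [ 18.  55. -40.] 46.303919171345534
-40 404 [-16. -55. -40.] [ 18.  54. -30.] 46.34439306531286
-30 231 [ -3. -54. -30.] [ 18.  53. -22.] 46.21190437075364
cam in tool now/then [ 0.06533968 -0.00067016 -0.19424441]
```

Picture e and the depth show that the fingers end about 24 mm short of the reported TCP, so they closed above the knob. Joint 5 is also at its lower limit of 0.12, so this pose is out of reach. I'll grip the knob across bed y with the tool leaned 10 deg towards vertical, and correct for the real fingertip.

```bash
cat >> h.py <<'E'
D=0.024
def toolR(dl,s=-1):  # over bed, tool y = s*by, lean dl rad towards vertical
    z=-RB[:,2]*np.cos(dl)-RB[:,0]*np.sin(dl); y=s*RB[:,1]; return np.stack([np.cross(y,z),y,z],1)
def tipto(tip,Rt,frm=None): return go(np.asarray(tip)+D*Rt[:,2],Rt,frm)
E
python3 - <<'E'
from h import *
tipto(bed(0,60,100),toolR(.175)); tipto(bed(0,60,100),toolR(.175,1))
# vase extents
im=dict(np.load("t.npz")); P=pts(im); m=(P[...,1]>.28)&(P[...,1]<.6)&(P[...,0]>.45)&(P[...,0]<.75)&(P[...,2]>.04)&(P[...,2]<.3); q=P[m]; print(np.percentile(q,[1,50,99],axis=0))
E
```

```text
dp [0.0003, -0.0103, -0.0384] ang [0.1259, -0.1251, 1.5653]
dp [0.0003, -0.0103, -0.0384] ang [0.1251, 0.126, -1.569]
[[0.46113255 0.37774812 0.04360522]
 [0.53329288 0.43789227 0.19493548]
 [0.63904214 0.54549656 0.25345039]]
```

Request:
drive_tool --motion '[{"dp": [0,-0.005,-0.038],"angular": [0,0,0],"jaw": 0.6},{"dp": [0,-0.01,-0.038],"angular": [0,0,0.14],"jaw": 0.6},{"dp": [0,-0.01,-0.038],"angular": [0.02,-0.02,0.28],"jaw": 0.6},{"dp": [0,-0.01,-0.038],"angular": [0.04,-0.04,0.42],"jaw": 0.6},{"dp": [0,-0.01,-0.038],"angular": [0.05,-0.05,0.56],"jaw": 0.6},{"dp": [0,-0.01,-0.038],"angular": [0.06,-0.06,0.7],"jaw": 0.6},{"dp": [0,-0.01,-0.038],"angular": [0.07,-0.07,0.84],"jaw": 0.6},{"dp": [0,-0.01,-0.038],"angular": [0.08,-0.08,0.98],"jaw": 0.6},{"dp": [0,-0.01,-0.038],"angular": [0.09,-0.09,1.12],"jaw": 0.6},{"dp": [0,-0.01,-0.038],"angular": [0.126,-0.125,1.565],"jaw": 0.6}]'

```text
time: 5.35
ee_pos: [0.5293, 0.094, 0.1184]
orientation: [0.031, 0.967, 0.171, 0.184]
wrist_force: [0.3, 0.4, -1.0]
finger_gap: 0.0553
finger_force: 0.0
```

Run:
```python
from h import *
tipto(bed(0,60,68),toolR(.175));tipto(bed(0,60,36),toolR(.175)); print(tool()[2]["joint_positions"],tool()[2]["finger_gap"])
```

```text
dp [0.0045, 0.0006, 0.0313] ang [0.0235, -0.0229, 0.2907]
dp [0.0093, 0.0013, 0.0629] ang [0.0235, -0.0229, 0.2907]
[ 0.08410596  0.34193018  1.98817173 -0.06510791  0.43817185  1.35845878] 0.05525428718165762
```

Request:
drive_tool --motion '[{"dp": [0.003,0,0.01],"angular": [0.012,-0.011,0.14],"jaw": 0.6},{"dp": [0.004,0,0.02],"angular": [0.022,-0.022,0.28],"jaw": 0.6},{"dp": [0.0045,0.0005,0.025],"angular": [0.0235,-0.023,0.291],"jaw": 0.6},{"dp": [0.006,0.001,0.04],"angular": [0.0235,-0.023,0.291],"jaw": 0.6},{"dp": [0.009,0.001,0.055],"angular": [0.0235,-0.023,0.291],"jaw": 0.6},{"dp": [0.009,0.001,0.063],"angular": [0.0235,-0.023,0.291],"jaw": 0.6},{"dp": [0.009,0.001,0.063],"angular": [0.0235,-0.023,0.291],"jaw": 0.2},{"dp": [0.009,0.001,0.063],"angular": [0.0235,-0.023,0.291],"jaw": 0.2},{"dp": [0.009,0.001,0.063],"angular": [0.0235,-0.023,0.291],"jaw": 0.2},{"dp": [0.009,0.001,0.063],"angular": [0.0235,-0.023,0.291],"jaw": 0.2}]' --grip_force 40

```text
time: 6.35
ee_pos: [0.5607, 0.0963, 0.0636]
orientation: [-0.005, 0.984, 0.034, 0.174]
wrist_force: [-1.6, 0.8, 2.7]
finger_gap: 0.027
finger_force: 40.0
```

Run:
```python
from h import *
p,r,s=tool(); print("tip bed",(p-D*r.as_matrix()[:,2]-OB)@RB*1000, s["finger_gap"],s["finger_force"],s["joint_positions"][4],s["wrist_force"])
b=lambda v:(r.inv().apply(RB@np.array(v))).round(4).tolist()
print(b([0,0,.011]),b([0,.131,.011]),b([0,.131,0]),b([0,.131,.06]))
```

```text
tip bed [5.48324129e-02 6.01872093e+01 3.64353521e+01] 0.026983902937654326 40.00734329223633 0.3595151862357914 [-1.64202345  0.7595855   2.65899189]
[-0.0019, -0.0, -0.0108] [-0.0011, -0.131, -0.0109] [0.0008, -0.131, -0.0001] [-0.0096, -0.131, -0.0592]
```

Gripped: the gap is 27 mm and the force 40 N. Next I pull 11 mm.

Request:
drive_tool --motion '[{"dp": [-0.001,0,-0.004],"angular": [0,0,0],"jaw": 0.2},{"dp": [-0.0015,0,-0.008],"angular": [0,0,0],"jaw": 0.2},{"dp": [-0.002,0,-0.011],"angular": [0,0,0],"jaw": 0.2},{"dp": [-0.002,0,-0.0115],"angular": [0,0,0],"jaw": 0.2},{"dp": [-0.002,0,-0.0115],"angular": [0,0,0],"jaw": 0.2},{"dp": [-0.002,0,-0.0115],"angular": [0,0,0],"jaw": 0.2},{"dp": [-0.002,-0.006,-0.0115],"angular": [0,0,0],"jaw": 0.2},{"dp": [-0.002,-0.016,-0.0115],"angular": [0,0,0],"jaw": 0.2},{"dp": [-0.002,-0.026,-0.0115],"angular": [0,0,0],"jaw": 0.2},{"dp": [-0.0015,-0.036,-0.0115],"angular": [0,0,0],"jaw": 0.2}]'

```text
time: 7.35
ee_pos: [0.5529, 0.132, 0.0732]
orientation: [-0.005, 0.984, 0.033, 0.174]
wrist_force: [3.9, -0.7, -8.4]
finger_gap: 0.0271
finger_force: 40.0
```

Run:
```python
from h import *
p,r,s=tool(); tb=(p-D*r.as_matrix()[:,2]-OB)@RB*1000; print("tip bed",tb, s["finger_gap"],s["finger_force"],s["joint_positions"][4],"F bed",np.array(s["wrist_force"])@RB)
b=lambda v:(r.inv().apply(RB@np.array(v)/1000)).round(4).tolist()
d=60.2+130-tb[1]; print(d,b([0,d,0]),b([0,d+1.5,0]),b([0,d,-11]),b([0,d,50]))
im=get_image("scene"); P=pts(im);H,S,V=cv2.split(cv2.cvtColor(im["img"],cv2.COLOR_BGR2HSV)); A=(P-OB)@RB*1000
g=(H>55)&(H<95)&(S>60)&(abs(A[...,2]-20)<8)&(abs(A[...,0])<60); print("green y",np.percentile(A[g][:,1],[1,99]))
red=((H<5)|(H>174))&(S>130)&(abs(A[...,0])<40)&(A[...,2]>0)&(A[...,2]<90)&(A[...,1]>0); print(A[red].min(0),A[red].max(0))
```

```text
tip bed [8.89165163e-02 9.62915391e+01 4.74495788e+01] 0.027111597619548584 39.99763906002045 0.39208447769104154 F bed [-0.81592987 -0.99444585 -9.18257098]
93.90846091240557 [0.0005, -0.0939, -0.0001] [0.0005, -0.0954, -0.0001] [0.0024, -0.0939, 0.0108] [-0.0082, -0.0939, -0.0493]
green y [-35.9441998  109.75864673]
[-38.78090979  81.60677329   1.00645605] [ 38.98693564 401.03070703  87.94474164]
```

Request:
drive_tool --motion '[{"dp": [0,-0.015,0],"angular": [0,0,0],"jaw": 0.2},{"dp": [0,-0.03,0],"angular": [0,0,0],"jaw": 0.2},{"dp": [0,-0.045,0],"angular": [0,0,0],"jaw": 0.2},{"dp": [0,-0.06,0],"angular": [0,0,0],"jaw": 0.2},{"dp": [0,-0.075,0],"angular": [0,0,0],"jaw": 0.2},{"dp": [0,-0.085,0],"angular": [0,0,0],"jaw": 0.2},{"dp": [0.0005,-0.091,0],"angular": [0,0,0],"jaw": 0.2},{"dp": [0.0005,-0.0945,0],"angular": [0,0,0],"jaw": 0.2},{"dp": [0.0005,-0.0945,0],"angular": [0,0,0],"jaw": 0.2},{"dp": [0.0005,-0.0945,0],"angular": [0,0,0],"jaw": 0.2}]'

```text
time: 8.4
ee_pos: [0.5471, 0.2255, 0.0731]
orientation: [-0.004, 0.984, 0.034, 0.173]
wrist_force: [7.2, -6.6, -5.7]
finger_gap: 0.0273
finger_force: 40.0
```

Request:
drive_tool --motion '[{"dp": [0.001,0,0.004],"angular": [0,0,0],"jaw": 0.2},{"dp": [0.0015,0,0.008],"angular": [0,0,0],"jaw": 0.2},{"dp": [0.002,0,0.011],"angular": [0,0,0],"jaw": 0.2},{"dp": [0.002,0,0.011],"angular": [0,0,0],"jaw": 0.2},{"dp": [0.002,0,0.011],"angular": [0,0,0],"jaw": 0.2},{"dp": [0.002,0,0.011],"angular": [0,0,0],"jaw": 0.2},{"dp": [0.002,0,0.011],"angular": [0,0,0],"jaw": 0.2},{"dp": [0.002,0,0.011],"angular": [0,0,0],"jaw": 0.55},{"dp": [0.002,0,0.011],"angular": [0,0,0],"jaw": 0.55},{"dp": [0.002,0,0.011],"angular": [0,0,0],"jaw": 0.55}]'

```text
time: 9.4
ee_pos: [0.5525, 0.2265, 0.0636]
orientation: [-0.005, 0.984, 0.034, 0.174]
wrist_force: [0.0, 0.3, 0.2]
finger_gap: 0.0478
finger_force: 0.0
```

Run:
```python
from h import *
p,r,s=tool(); tb=(p-D*r.as_matrix()[:,2]-OB)@RB*1000; print("tip bed",tb, s["finger_gap"],s["finger_force"],"F bed",np.array(s["wrist_force"])@RB)
im=get_image("scene"); P=pts(im);H,S,V=cv2.split(cv2.cvtColor(im["img"],cv2.COLOR_BGR2HSV)); A=(P-OB)@RB*1000
g=(H>55)&(H<95)&(S>60)&(abs(A[...,2]-20)<8)&(abs(A[...,0])<60); print("green y",np.percentile(A[g][:,1],[1,99]))
im=get_image("wrist"); P=pts(im);H,S,V=cv2.split(cv2.cvtColor(im["img"],cv2.COLOR_BGR2HSV)); A=(P-OB)@RB*1000
red=((H<5)|(H>174))&(S>130)&(abs(A[...,0])<40)&(abs(A[...,1]-190)<40)&(A[...,2]>25)&(A[...,2]<90); print("knob",np.percentile(A[red],[1,50,99],axis=0))
print(r.inv().apply(RB@np.array([0,0,.07])))
```

```text
tip bed [4.72904038e-02 1.90620034e+02 3.63743265e+01] 0.04780495944003787 0.0 F bed [0.13762098 0.25995123 0.13995365]
green y [ 56.44417384 197.21061313]
knob [[-12.01926307 177.18748825  39.08196021]
 [ 11.89178926 189.61084346  52.82471338]
 [ 14.30954543 202.14319631  60.51386567]]
[-1.21657937e-02 -2.71449394e-05 -6.89346990e-02]
```

```bash
cat >> h.py <<'E'
def M(dl): c,s=np.cos(dl),np.sin(dl); return np.array([[-c,0,-s],[0,1,0],[s,0,-c]])
def mugR(yaw,dl=.175): return R.from_euler("z",yaw).as_matrix()@M(dl)
E
python3 - <<'E'
from h import *
Rt=mugR(np.radians(166.5)); tipto([.446,-.338,.20],Rt); print(Rt.round(2))
E
```

```text
dp [-0.094, 0.5575, -0.1528] ang [-0.0765, -0.173, 0.2941]
[[ 0.96 -0.23  0.17]
 [-0.23 -0.97 -0.04]
 [ 0.17  0.   -0.98]]
```

Request:
drive_tool --motion '[{"dp": [-0.006,0,-0.035],"angular": [0,0,0],"jaw": 0.55},{"dp": [-0.012,0,-0.07],"angular": [0,0,0],"jaw": 0.55},{"dp": [-0.02,0.03,-0.1],"angular": [0,0,0],"jaw": 0.6},{"dp": [-0.03,0.075,-0.12],"angular": [0,0,0],"jaw": 0.7},{"dp": [-0.04,0.122,-0.13],"angular": [0,0,0.05],"jaw": 0.8},{"dp": [-0.045,0.17,-0.14],"angular": [0,-0.03,0.1],"jaw": 0.8},{"dp": [-0.05,0.218,-0.145],"angular": [0,-0.06,0.15],"jaw": 0.8},{"dp": [-0.055,0.266,-0.15],"angular": [-0.02,-0.09,0.2],"jaw": 0.8},{"dp": [-0.06,0.314,-0.15],"angular": [-0.04,-0.12,0.25],"jaw": 0.8},{"dp": [-0.065,0.362,-0.15],"angular": [-0.076,-0.173,0.294],"jaw": 0.8}]'

```text
time: 10.5
ee_pos: [0.4639, -0.1443, 0.1834]
orientation: [0.01, 0.989, -0.119, 0.086]
wrist_force: [0.8, 1.1, 0.3]
finger_gap: 0.0733
finger_force: 0.0
```

Run:
```python
from h import *
Rt=mugR(np.radians(166.5)); tipto([.446,-.338,.20],Rt); print(tool()[2]["joint_positions"])
```

```text
dp [0.031, 0.1925, 0.0125] ang [0.0003, 0.001, -0.0033]
[-0.45354472  0.22352122  1.83529005  0.046923    0.91331708  1.33064768]
```

Request:
drive_tool --motion '[{"dp": [0.008,0.045,0.005],"angular": [0,0,0],"jaw": 0.8},{"dp": [0.015,0.09,0.01],"angular": [0,0,0],"jaw": 0.8},{"dp": [0.023,0.135,0.012],"angular": [0,0,0],"jaw": 0.8},{"dp": [0.031,0.175,0.012],"angular": [0,0,0],"jaw": 0.8},{"dp": [0.031,0.192,0.012],"angular": [0,0,0],"jaw": 0.8},{"dp": [0.031,0.192,0.012],"angular": [0,0,0],"jaw": 0.8},{"dp": [0.031,0.192,0.012],"angular": [0,0,0],"jaw": 0.8},{"dp": [0.031,0.192,0.012],"angular": [0,0,0],"jaw": 0.8},{"dp": [0.031,0.192,0.012],"angular": [0,0,0],"jaw": 0.8},{"dp": [0.031,0.192,0.012],"angular": [0,0,0],"jaw": 0.8}]'

```text
time: 11.5
ee_pos: [0.4521, -0.3355, 0.1767]
orientation: [0.01, 0.989, -0.117, 0.087]
wrist_force: [-0.7, -1.2, 0.0]
finger_gap: 0.0729
finger_force: 0.0
```

Run:
```python
from h import *
im=get_image("wrist"); cv2.imwrite("pics/f.png",im["img"]); np.savez("w3.npz",**im)
P=pts(im);H,S,V=cv2.split(cv2.cvtColor(im["img"],cv2.COLOR_BGR2HSV))
b=(H>100)&(H<125)&(S>90)&(abs(P[...,2]-.066)<.007)&(abs(P[...,0]-.446)<.06)&(abs(P[...,1]+.338)<.06)
q=P[b]; v,u=np.where(b); print(b.sum(),u.min(),u.max(),v.min(),v.max(),q[:,2].mean(),cv2.minAreaRect((q[:,:2]*1000).astype(np.float32)))
t=(abs(P[...,2]-.022)<.006)&(abs(P[...,0]-.446)<.09)&(abs(P[...,1]+.338)<.1); q=P[t]; print(t.sum(),q[:,2].mean(),cv2.minAreaRect((q[:,:2]*1000).astype(np.float32)))
p,r,s=tool(); print("tip",p-D*r.as_matrix()[:,2])
```

```text
1131 247 268 182 237 0.06514852663300179 ((447.5896301269531, -339.2266845703125), (23.274076461791992, 62.650794982910156), 75.36150360107422)
3848 0.021530133924173477 ((452.68780517578125, -326.50201416015625), (107.7503662109375, 87.21404266357422), 75.45088958740234)
tip [ 0.4480629  -0.33466326  0.20037795]
```

View pics/f.png

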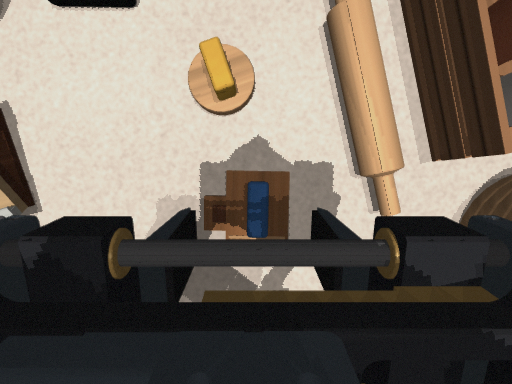

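The wrist view shows the brown mug with its blue bar at (258,209) and the handle left at (215,212). The round former is well clear at (221,77).

Run:
```python
from h import *
Rt=mugR(np.radians(165.4)); w=tipto([.447,-.3387,.09],Rt); tipto([.447,-.3387,.034],Rt)
```

```text
dp [-0.0193, 0.0043, 0.1087] ang [-0.004, -0.0001, 0.0198]
dp [-0.0291, 0.0044, 0.1638] ang [-0.004, -0.0001, 0.0198]
```

Request:
drive_tool --motion '[{"dp": [-0.008,0.004,0.04],"angular": [-0.004,0,0.02],"jaw": 0.8},{"dp": [-0.016,0.004,0.08],"angular": [-0.004,0,0.02],"jaw": 0.8},{"dp": [-0.019,0.0043,0.109],"angular": [-0.004,0,0.02],"jaw": 0.8},{"dp": [-0.024,0.0043,0.135],"angular": [-0.004,0,0.02],"jaw": 0.8},{"dp": [-0.029,0.0044,0.155],"angular": [-0.004,0,0.02],"jaw": 0.8},{"dp": [-0.029,0.0044,0.164],"angular": [-0.004,0,0.02],"jaw": 0.8},{"dp": [-0.029,0.0044,0.164],"angular": [-0.004,0,0.02],"jaw": 0.8},{"dp": [-0.029,0.0044,0.164],"angular": [-0.004,0,0.02],"jaw": 0.4},{"dp": [-0.029,0.0044,0.164],"angular": [-0.004,0,0.02],"jaw": 0.1},{"dp": [-0.029,0.0044,0.164],"angular": [-0.004,0,0.02],"jaw": 0.1}]'

```text
time: 12.55
ee_pos: [0.4514, -0.3409, 0.0111]
orientation: [0.012, 0.988, -0.127, 0.087]
wrist_force: [0.5, -0.3, 0.1]
finger_gap: 0.0516
finger_force: 0.0
```

Request:
drive_tool --motion '[{"dp": [0,0,0],"angular": [0,0,0],"jaw": 0.1},{"dp": [0,0,0],"angular": [0,0,0],"jaw": 0.1},{"dp": [0,0,0],"angular": [0,0,0],"jaw": 0.1},{"dp": [0,0,0],"angular": [0,0,0],"jaw": 0.1},{"dp": [0,0,0],"angular": [0,0,0],"jaw": 0.1},{"dp": [0,0,0],"angular": [0,0,0],"jaw": 0.1},{"dp": [0,0,0],"angular": [0,0,0],"jaw": 0.1},{"dp": [0,0,0],"angular": [0,0,0],"jaw": 0.1},{"dp": [0,0,0],"angular": [0,0,0],"jaw": 0.1},{"dp": [0,0,0],"angular": [0,0,0],"jaw": 0.1}]' --grip_force 40

```text
time: 13.55
ee_pos: [0.4509, -0.3405, 0.0102]
orientation: [0.011, 0.988, -0.127, 0.087]
wrist_force: [-0.9, 0.9, 6.0]
finger_gap: 0.0238
finger_force: 40.0
```

Run:
```python
from h import *
p,r,s=tool(); print("tip",p-D*r.as_matrix()[:,2],s["finger_gap"],s["finger_force"],s["wrist_force"],s["joint_positions"])
Rm=r.as_matrix()@M(.175).T; print("mug R if flat",Rm.round(3)); 
print(r.inv().apply([0,0,.15]).round(4))
```

```text
tip [ 0.44687395 -0.33944284  0.03381099] 0.0238063744107175 40.00113666057587 [-0.91276678  0.90815033  5.99990589] [-0.81456793  0.6025075   1.82332799  0.17103374  0.57351089  0.87493722]
mug R if flat [[-0.967 -0.253 -0.   ]
 [ 0.253 -0.967  0.   ]
 [-0.     0.     1.   ]]
[ 0.0261  0.     -0.1477]
```

Run:
```python
from h import *
a=165.4
w=tipto([.44,-.25,.24],mugR(np.radians(a+70)))
w=tipto([.44,-.06,.26],mugR(np.radians(a+142)),w)
w=tipto(bed(0,0,34+70),toolR(.175,1),w); print(bed(0,0,104))
```

```text
dp [0.0044, -0.0887, -0.2086] ang [0.213, -0.0001, -1.2041]
dp [0.1546, -0.1119, 0.007] ang [0.2188, -0.0, -1.2374]
dp [-0.0046, 0.1292, 0.1152] ang [-0.086, -0.4805, -0.9878]
[0.52248338 0.03359184 0.14468004]
```

Request:
drive_tool --motion '[{"dp": [0.004,-0.001,-0.03],"angular": [0,0,0],"jaw": 0.1},{"dp": [0.008,-0.005,-0.07],"angular": [0.02,0,-0.13],"jaw": 0.1},{"dp": [0.008,-0.015,-0.11],"angular": [0.045,0,-0.26],"jaw": 0.1},{"dp": [0.008,-0.03,-0.15],"angular": [0.07,0,-0.39],"jaw": 0.1},{"dp": [0.007,-0.045,-0.18],"angular": [0.09,0,-0.52],"jaw": 0.1},{"dp": [0.006,-0.06,-0.195],"angular": [0.115,0,-0.65],"jaw": 0.1},{"dp": [0.005,-0.075,-0.205],"angular": [0.14,0,-0.78],"jaw": 0.1},{"dp": [0.0045,-0.089,-0.209],"angular": [0.16,0,-0.91],"jaw": 0.1},{"dp": [0.0045,-0.089,-0.209],"angular": [0.185,0,-1.04],"jaw": 0.1},{"dp": [0.0045,-0.089,-0.209],"angular": [0.21,0,-1.18],"jaw": 0.1}]'

```text
time: 14.55
ee_pos: [0.4423, -0.2458, 0.2166]
orientation: [-0.041, 0.886, 0.455, 0.078]
wrist_force: [-0.0, 0.0, -3.0]
finger_gap: 0.0237
finger_force: 40.0
```

Run:
```python
from h import *
a=165.4
w=tipto([.44,-.06,.26],mugR(np.radians(a+142)));s=tool()[2]; print(s["joint_positions"],s["finger_gap"],s["wrist_force"])
```

```text
dp [0.152, -0.1141, 0.0071] ang [0.2213, -0.0016, -1.2555]
[-0.75645099  0.30046327  1.6105444   0.18290934  1.2606845  -0.19283943] 0.023664174435378667 [-0.02136624  0.02374151 -2.95504258]
```

Request:
drive_tool --motion '[{"dp": [0.015,-0.011,0],"angular": [0.025,0,-0.14],"jaw": 0.1},{"dp": [0.035,-0.025,0],"angular": [0.05,0,-0.28],"jaw": 0.1},{"dp": [0.055,-0.04,0.002],"angular": [0.075,0,-0.42],"jaw": 0.1},{"dp": [0.075,-0.055,0.003],"angular": [0.1,0,-0.56],"jaw": 0.1},{"dp": [0.095,-0.07,0.004],"angular": [0.125,0,-0.7],"jaw": 0.1},{"dp": [0.115,-0.085,0.005],"angular": [0.15,0,-0.84],"jaw": 0.1},{"dp": [0.135,-0.1,0.006],"angular": [0.175,0,-0.98],"jaw": 0.1},{"dp": [0.152,-0.114,0.007],"angular": [0.2,0,-1.12],"jaw": 0.1},{"dp": [0.152,-0.114,0.007],"angular": [0.221,-0.002,-1.255],"jaw": 0.1},{"dp": [0.152,-0.114,0.007],"angular": [0.221,-0.002,-1.255],"jaw": 0.1}]'

```text
time: 15.55
ee_pos: [0.439, -0.0565, 0.2362]
orientation: [-0.078, 0.442, 0.893, 0.039]
wrist_force: [-0.1, -0.5, -3.1]
finger_gap: 0.0238
finger_force: 40.0
```

Run:
```python
from h import *
w=tipto(bed(0,0,34+70),toolR(.175,1));s=tool()[2]; print(s["joint_positions"],s["finger_gap"],s["wrist_force"])
```

```text
dp [-0.0034, 0.1279, 0.1152] ang [-0.0867, -0.4799, -0.9901]
[-0.34460023  0.26208966  1.60816306  0.095503    1.41888543 -1.0164996 ] 0.02376428579371031 [-0.11013196 -0.48177356 -3.09318179]
```

Request:
drive_tool --motion '[{"dp": [0,0.015,0],"angular": [-0.01,-0.06,-0.12],"jaw": 0.1},{"dp": [0,0.03,0],"angular": [-0.02,-0.12,-0.25],"jaw": 0.1},{"dp": [0,0.045,0],"angular": [-0.03,-0.18,-0.37],"jaw": 0.1},{"dp": [0,0.06,0],"angular": [-0.043,-0.24,-0.495],"jaw": 0.1},{"dp": [-0.001,0.075,0.01],"angular": [-0.054,-0.3,-0.62],"jaw": 0.1},{"dp": [-0.002,0.09,0.02],"angular": [-0.065,-0.36,-0.74],"jaw": 0.1},{"dp": [-0.003,0.11,0.04],"angular": [-0.075,-0.42,-0.865],"jaw": 0.1},{"dp": [-0.003,0.128,0.06],"angular": [-0.087,-0.48,-0.99],"jaw": 0.1},{"dp": [-0.003,0.128,0.09],"angular": [-0.087,-0.48,-0.99],"jaw": 0.1},{"dp": [-0.003,0.128,0.115],"angular": [-0.087,-0.48,-0.99],"jaw": 0.1}]'

```text
time: 16.55
ee_pos: [0.53, 0.0331, 0.1213]
orientation: [0.173, -0.026, 0.985, 0.006]
wrist_force: [0.7, 0.4, -2.8]
finger_gap: 0.0243
finger_force: 40.0
```

Run:
```python
from h import *
w=tipto(bed(0,0,34+40),toolR(.175,1));s=tool()[2]; print(s["joint_positions"],s["finger_gap"],s["wrist_force"])
tp=get_image("top");wi=get_image("wrist");sc=get_image("scene")
np.savez("t4.npz",**tp);np.savez("s4.npz",**sc);np.savez("w4.npz",**wi)
# mug top plane fit in each view, in bed frame; pocket too
for n,im in(("t",tp),("w",wi),("s",sc)):
    P=pts(im);A=(P-OB)@RB*1000;H,S,V=cv2.split(cv2.cvtColor(im["img"],cv2.COLOR_BGR2HSV))
    m=(abs(A[...,0])<75)&(A[...,1]>-95)&(A[...,1]<60)&(A[...,2]>80)&(A[...,2]<100)&(H<20)&(S>60)
    q=A[m]; print(n,len(q))
    if len(q)>50:
        c=np.median(q,0); nv=np.linalg.svd(q-q.mean(0),full_matrices=False)[2][2]; print(" med",c," n",nv," ext",np.percentile(q,[1,99],axis=0).round(1).tolist())
    bl=(H>100)&(H<125)&(S>90)&(abs(A[...,0])<50)&(abs(A[...,1])<40)&(A[...,2]>95)&(A[...,2]<145); q=A[bl]
    if len(q)>10: print(" bar",np.percentile(q,[1,50,99],axis=0).round(1).tolist())
a=np.hstack([cv2.resize(sc["img"][130:260,190:340],(390,338)),cv2.resize(wi["img"],(410,308))[:308].copy() if 0 else cv2.resize(wi["img"],(410,338))]); cv2.imwrite("pics/g.png",a)
```

```text
dp [-0.0062, 0.001, 0.029] ang [-0.0014, -0.0001, -0.0093]
[-0.08508914  0.32990128  1.97987496  0.10449784  0.48894297 -1.79307712] 0.024314436964142674 [ 0.74680727  0.36139735 -2.79324381]
t 315
 med [ 32.28714044 -12.80019929  92.14058363]  n [ 0.1898803  -0.02973857  0.98135676]  ext [[17.5, -66.7, 80.5], [42.4, 38.5, 96.3]]
 bar [[27.0, -10.7, 96.1], [28.4, -1.0, 108.1], [29.1, 9.1, 118.1]]
w 4964
 med [-36.57661649  -3.98980751  89.86148393]  n [-0.01407149  0.00172871 -0.9998995 ]  ext [[-50.9, -62.3, 87.1], [-12.5, 39.1, 91.4]]
 bar [[-37.3, -12.4, 129.8], [-16.8, -0.5, 133.4], [18.7, 11.1, 135.1]]
s 219
 med [ 26.84792162 -24.5926197   87.83450435]  n [ 0.05762879 -0.01674733  0.9981976 ]  ext [[-44.7, -67.5, 80.1], [42.8, 40.6, 89.7]]
 bar [[-14.7, -13.7, 95.8], [26.3, -3.2, 114.9], [31.3, 15.4, 134.4]]
```

View pics/g.png

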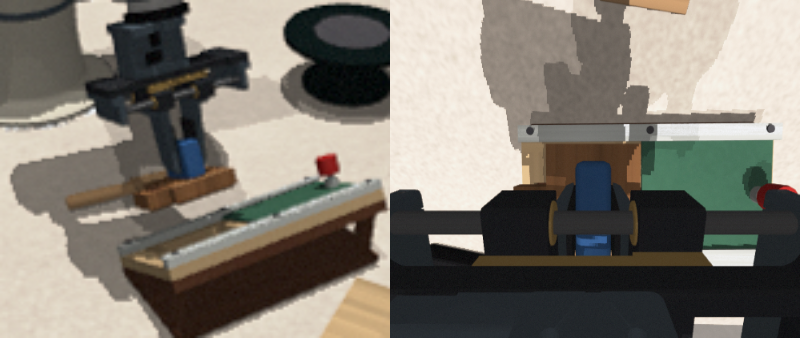

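Run:
```python
from h import *
p,r,s=tool(); print("tip bed",((p-D*r.as_matrix()[:,2]-OB)@RB*1000).round(1))
im=dict(np.load("w4.npz")); A=(pts(im)-OB)@RB*1000
for v in list(range(135,260,6)): print(v,[A[v,u].round(0).astype(int).tolist() for u in(168,205,225,257,285,300,345)])
# mug edge line, pocket
m=(abs(A[...,2]-90)<4)&(abs(A[...,0])<75)&(A[...,1]>-35)&(A[...,1]<35)
q=A[m]; print("mug x min per y",[(y,np.round(q[abs(q[:,1]-y)<3][:,0].min(),1)) for y in(-30,-20,-10,10,20,30) if (abs(q[:,1]-y)<3).any()])
```

```text
tip bed [ -1.1  -1.  104. ]
135 [[-87, -89, -13], [-87, -50, -14], [-86, -30, -15], [-86, 3, -14], [-86, 32, -14], [-86, 48, -15], [-85, 94, -14]]
141 [[-81, -90, -17], [-81, -51, -16], [-80, -30, -14], [-80, 3, -14], [-74, 28, 26], [-74, 41, 26], [-74, 81, 27]]
147 [[-70, -76, 27], [-69, -44, 26], [-69, -26, 26], [-69, 3, 26], [-69, 28, 27], [-69, 41, 26], [-68, 82, 25]]
153 [[-64, -77, 27], [-64, -44, 27], [-64, -26, 28], [-64, 3, 25], [-63, 28, 26], [-63, 41, 27], [-63, 82, 25]]
159 [[-59, -77, 26], [-59, -44, 26], [-59, -26, 26], [-58, 3, 25], [-58, 28, 26], [-58, 41, 26], [-58, 82, 25]]
165 [[-54, -81, 14], [-50, -33, 91], [-50, -19, 90], [-49, 2, 90], [-49, 21, 90], [-49, 31, 89], [-53, 84, 20]]
171 [[-49, -81, 14], [-46, -33, 90], [-46, -19, 91], [-45, 2, 89], [-45, 21, 90], [-45, 31, 90], [-39, 0, 281]]
177 [[-43, -81, 14], [-42, -33, 89], [-42, -19, 90], [-41, 2, 89], [-41, 21, 90], [-41, 31, 91], [-42, 84, 20]]
183 [[-39, 0, 281], [-38, -33, 90], [-38, -20, 90], [-38, 2, 130], [-37, 21, 91], [-37, 31, 90], [-36, 84, 19]]
189 [[-32, -82, 14], [-34, -33, 90], [-34, -20, 91], 
[... 808 characters left out ...]
-12, 1, 133], [-14, 15, 145], [-23, 14, 195], [-25, 25, 203]]
237 [[-24, -23, 208], [-23, -14, 199], [-13, -14, 150], [-9, 1, 134], [-12, 14, 149], [-22, 14, 195], [-24, 24, 207]]
243 [[-23, -23, 207], [-21, -14, 200], [-21, -8, 200], [-21, 1, 199], [-21, 9, 199], [-21, 13, 199], [-23, 23, 209]]
249 [[-21, -23, 208], [-19, -14, 200], [-19, -8, 200], [-19, 1, 200], [-19, 9, 201], [-19, 13, 202], [-21, 24, 208]]
255 [[-20, -23, 208], [-18, -14, 201], [-17, -8, 200], [-18, 1, 202], [-18, 9, 201], [-18, 13, 202], [-19, 24, 207]]
mug x min per y [(-30, np.float64(-51.2)), (-20, np.float64(-51.0)), (-10, np.float64(-51.0)), (10, np.float64(-50.8)), (20, np.float64(-50.8)), (30, np.float64(-50.7))]
```

The mug is held parallel to the bed with its handle on the -y side, which is the right way round. It sits a few mm downslope, so I'll move close over the pocket and measure again.

Run:
```python
from h import *
w=tipto(bed(2.5,0,55),toolR(.175,1))
```

```text
dp [-0.0123, 0.0011, 0.0476] ang [-0.0009, -0.003, -0.008]
```

Request:
drive_tool --motion '[{"dp": [-0.004,0.001,0.01],"angular": [-0.001,-0.003,-0.008],"jaw": 0.1},{"dp": [-0.006,0.001,0.02],"angular": [-0.001,-0.003,-0.008],"jaw": 0.1},{"dp": [-0.008,0.001,0.03],"angular": [-0.001,-0.003,-0.008],"jaw": 0.1},{"dp": [-0.01,0.001,0.038],"angular": [-0.001,-0.003,-0.008],"jaw": 0.1},{"dp": [-0.0115,0.001,0.044],"angular": [-0.001,-0.003,-0.008],"jaw": 0.1},{"dp": [-0.0123,0.001,0.0476],"angular": [-0.001,-0.003,-0.008],"jaw": 0.1},{"dp": [-0.0123,0.001,0.0476],"angular": [-0.001,-0.003,-0.008],"jaw": 0.1},{"dp": [-0.0123,0.001,0.0476],"angular": [-0.001,-0.003,-0.008],"jaw": 0.1},{"dp": [-0.0123,0.001,0.0476],"angular": [-0.001,-0.003,-0.008],"jaw": 0.1},{"dp": [-0.0123,0.001,0.0476],"angular": [-0.001,-0.003,-0.008],"jaw": 0.1}]'

```text
time: 17.7
ee_pos: [0.5587, 0.036, 0.0825]
orientation: [0.175, -0.033, 0.984, 0.005]
wrist_force: [0.5, 0.1, -2.7]
finger_gap: 0.0242
finger_force: 40.0
```

Run:
```python
from h import *
p,r,s=tool(); print("tip bed",((p-D*r.as_matrix()[:,2]-OB)@RB*1000).round(1),s["finger_gap"],"F bed",np.array(s["wrist_force"])@RB)
for n in("wrist","top","scene"):
    im=get_image(n); A=(pts(im)-OB)@RB*1000; H,S,V=cv2.split(cv2.cvtColor(im["img"],cv2.COLOR_BGR2HSV))
    m=(abs(A[...,2]-41)<4.5)&(abs(A[...,0])<56)&(A[...,1]>-80)&(A[...,1]<50)&(H<20)&(S>60); q=A[m]
    b=q[abs(q[:,1])<32]; h=q[(abs(q[:,0]-10)<18)]
    f=lambda a:np.percentile(a,[.5,99.5]).round(1) if len(a) else None
    print(n,len(q),"z",np.median(q[:,2]),"body x",f(b[:,0]),"y all",f(q[:,1]),"n",np.linalg.svd(q-q.mean(0),full_matrices=False)[2][2].round(3))
    print("  xmin per y",[(y,b[abs(b[:,1]-y)<4][:,0].min().round(1),b[abs(b[:,1]-y)<4][:,0].max().round(1)) for y in(-28,-18,18,28) if (abs(b[:,1]-y)<4).any()])
    bl=(H>100)&(H<125)&(S>90)&(abs(A[...,0])<50)&(abs(A[...,1])<30)&(A[...,2]>78)&(A[...,2]<95); q=A[bl]
    if len(q)>5: print("  bar top",f(q[:,0]),f(q[:,1]),np.median(q[:,2]))
    for sg in(1,-1):
        k=(abs(A[...,2]-26)<3)&(sg*A[...,0]>50)&(sg*A[...,0]<80)&(A[...,1]>-60)&(A[...,1]<200)
        if k.sum()>20: print("  rail",sg,f(A[k][:,0]),np.median(A[k][:,2]))
    e=A[(abs(A[...,2]-14)<3)&(abs(A[...,0])<50)&(A[...,1]<-60)&(A[...,1]>-100)]; 
    if len(e)>20:print("  end y",f(e[:,1]))
    if n=="wrist": cv2.imwrite("pics/i.png",im["img"])
```

```text
tip bed [ 4.4  0.1 55.6] 0.024234044913008335 F bed [-0.9123742   0.08873618 -2.57715065]
wrist 4930 z 43.405811825579235 body x [-41.9  -0.9] y all [-64.7  39.6] n [-0.001 -0.001  1.   ]
  xmin per y [(-28, np.float64(-41.7), np.float64(1.1)), (-18, np.float64(-41.7), np.float64(44.5)), (18, np.float64(-41.9), np.float64(44.9)), (28, np.float64(-41.9), np.float64(0.8))]
  bar top [-29.   27.7] [-11.9  11.8] 87.20506380860806
  rail 1 [56.4 61.6] 25.618912289048325
  rail -1 [-74.1 -57.1] 25.89690818028697
  end y [-84.8 -60.2]
top 188 z 43.68146466150162 body x [24.1 47.9] y all [-66.8  40.1] n [ 0.069 -0.008  0.998]
  xmin per y [(-28, np.float64(28.4), np.float64(47.7)), (-18, np.float64(23.9), np.float64(48.0)), (18, np.float64(31.7), np.float64(47.2)), (28, np.float64(28.2), np.float64(47.5))]
  rail 1 [50.5 73.4] 26.481386953038072
  rail -1 [-75.2 -50.6] 26.28120083788611
  end y [-83.5 -61.8]
scene 187 z 41.087115237475246 body x [-40.4  51.3] y all [-66.6  40.7] n [ 0.019 -0.006  1.   ]
  xmin per y [(-28, np.float64(-38.5), np.float64(51.3)), (-18, np.float64(-36.8), np.float64(49.9)), (18, np.float64(23.2), np.float64(49.6)), (28, np.float64(10.9), np.float64(50.8))]
  bar top [-3.9 39.4] [-11.6  14. ] 83.9756211887632
  rail 1 [50.4 76.4] 23.74197756255703
  rail -1 [-71.8 -52.4] 23.560105964867443
  end y [-83.9 -60.5]
```

View pics/i.png

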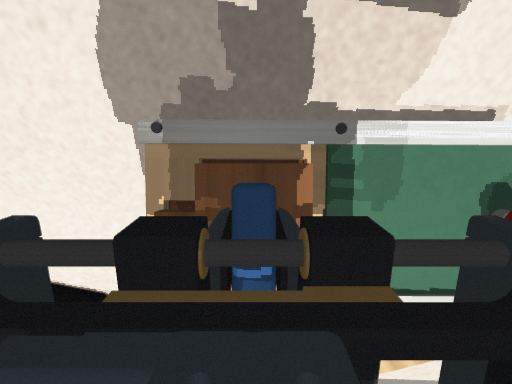

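Wrist view i shows the mug's lower edge at row 162 with the rail at rows 122-143. The mug is about 3 mm too far upslope, level with the bed, 21 mm above the floor, and y is good.

Run:
```python
from h import *
w=tipto(bed(1.2,0,55),toolR(.175,1));w=tipto(bed(1.2,0,40),toolR(.175,1));w=tipto(bed(1.2,0,35.2),toolR(.175,1))
```

```text
dp [0.0031, -0.0001, 0.0011] ang [-0.0003, 0.0037, 0.0039]
dp [0.0005, -0.0001, 0.0158] ang [-0.0003, 0.0037, 0.0039]
dp [-0.0003, -0.0001, 0.0206] ang [-0.0003, 0.0037, 0.0039]
```

Request:
drive_tool --motion '[{"dp": [0.003,0,0.001],"angular": [0,0.004,0.004],"jaw": 0.1},{"dp": [0.003,0,0.001],"angular": [0,0.004,0.004],"jaw": 0.1},{"dp": [0.003,0,0.003],"angular": [0,0.004,0.004],"jaw": 0.1},{"dp": [0.0025,0,0.0055],"angular": [0,0.004,0.004],"jaw": 0.1},{"dp": [0.002,0,0.008],"angular": [0,0.004,0.004],"jaw": 0.1},{"dp": [0.0015,0,0.0105],"angular": [0,0.004,0.004],"jaw": 0.1},{"dp": [0.001,0,0.013],"angular": [0,0.004,0.004],"jaw": 0.1},{"dp": [0.0005,0,0.0155],"angular": [0,0.004,0.004],"jaw": 0.1},{"dp": [0.0005,0,0.0158],"angular": [0,0.004,0.004],"jaw": 0.1},{"dp": [0.0005,0,0.0158],"angular": [0,0.004,0.004],"jaw": 0.1}]'

```text
time: 18.85
ee_pos: [0.5636, 0.0363, 0.0671]
orientation: [0.173, -0.031, 0.984, 0.005]
wrist_force: [0.1, 0.1, -2.9]
finger_gap: 0.0234
finger_force: 40.0
```

```bash
cat > m.py <<'E'
from h import *
p,r,s=tool(); print(s["time"],"tip bed",((p-D*r.as_matrix()[:,2]-OB)@RB*1000).round(1),s["finger_gap"],"F bed",np.array(s["wrist_force"])@RB)
im=get_image("wrist"); A=(pts(im)-OB)@RB*1000; H,S,V=cv2.split(cv2.cvtColor(im["img"],cv2.COLOR_BGR2HSV))
m=(abs(A[...,2]-27)<9)&(abs(A[...,0])<54)&(A[...,1]>-80)&(A[...,1]<50)&(H<20)&(S>60); q=A[m]; z=np.median(q[:,2]); q=q[abs(q[:,2]-z)<3]
b=q[abs(q[:,1])<32]; f=lambda a:np.percentile(a,[.5,99.5]).round(1)
print("underside z",z-22,"body x",f(b[:,0]),"y",f(q[:,1]),"n",np.linalg.svd(q-q.mean(0),full_matrices=False)[2][2].round(3))
E
python3 m.py; python3 -c "
from h import *
tipto(bed(1.2,0,35.2),toolR(.175,1))"
```

```text
18.85 tip bed [ 1.1  0.1 39.8] 0.023402551900224854 F bed [-1.36182399  0.05646637 -2.52220586]
underside z 5.695450269726376 body x [-45.1  -4.4] y [-64.4  39.6] n [-0.002 -0.001 -1.   ]
dp [-0.0009, -0.0001, 0.0046] ang [-0.0003, -0.0006, -0.0002]
```

It is inside at 5.7 mm above the floor, with no contact force. I lower on to the floor.

Request:
drive_tool --motion '[{"dp": [-0.0003,0,0.001],"angular": [0,0,0],"jaw": 0.1},{"dp": [-0.0005,0,0.002],"angular": [0,0,0],"jaw": 0.1},{"dp": [-0.0007,0,0.003],"angular": [0,0,0],"jaw": 0.1},{"dp": [-0.0008,0,0.004],"angular": [0,0,0],"jaw": 0.1},{"dp": [-0.0009,0,0.0047],"angular": [0,0,0],"jaw": 0.1},{"dp": [-0.001,0,0.0052],"angular": [0,0,0],"jaw": 0.1},{"dp": [-0.001,0,0.0055],"angular": [0,0,0],"jaw": 0.1},{"dp": [-0.001,0,0.0055],"angular": [0,0,0],"jaw": 0.1},{"dp": [-0.001,0,0.0055],"angular": [0,0,0],"jaw": 0.1},{"dp": [-0.001,0,0.0055],"angular": [0,0,0],"jaw": 0.1}]'

```text
time: 19.9
ee_pos: [0.5664, 0.0365, 0.0624]
orientation: [0.173, -0.031, 0.984, 0.005]
wrist_force: [-0.0, 0.3, -4.2]
finger_gap: 0.0237
finger_force: 40.0
```

```bash
python3 m.py; python3 -c "
from h import *
r=tool()[1]; print(r.inv().apply(RB[:,2]*.1))"
```

```text
19.9 tip bed [ 1.2  0.1 34.3] 0.023663407114018976 F bed [-2.07087786  0.33774442 -3.6261297 ]
underside z 0.2075301846681512 body x [-45.   -4.3] y [-64.3  39.7] n [ 0. -0.  1.]
[ 1.74508882e-02 -3.48736623e-05 -9.84655538e-02]
```

Request:
drive_tool --motion '[{"dp": [0,0,0.0005],"angular": [0,0,0],"jaw": 0.1},{"dp": [-0.0002,0,0.001],"angular": [0,0,0],"jaw": 0.1},{"dp": [-0.0002,0,0.001],"angular": [0,0,0],"jaw": 0.1},{"dp": [-0.0002,0,0.001],"angular": [0,0,0],"jaw": 0.1},{"dp": [-0.0002,0,0.001],"angular": [0,0,0],"jaw": 0.1},{"dp": [-0.0002,0,0.001],"angular": [0,0,0],"jaw": 0.1},{"dp": [-0.0002,0,0.001],"angular": [0,0,0],"jaw": 0.1},{"dp": [-0.0002,0,0.001],"angular": [0,0,0],"jaw": 0.1},{"dp": [-0.0002,0,0.001],"angular": [0,0,0],"jaw": 0.1},{"dp": [-0.0002,0,0.001],"angular": [0,0,0],"jaw": 0.1}]'

```text
time: 20.95
ee_pos: [0.5665, 0.0365, 0.0621]
orientation: [0.173, -0.031, 0.984, 0.005]
wrist_force: [-12.3, -1.7, 19.7]
finger_gap: 0.0237
finger_force: 40.0
```

```bash
python3 m.py
```

```text
20.95 tip bed [ 1.1  0.2 34.1] 0.023691189730917123 F bed [-0.91107391 -0.96466702 23.27226862]
underside z 0.011535371887980261 body x [-45.1  -4.3] y [-64.3  39.7] n [ 0.002 -0.001 -1.   ]
```

Firm contact with the floor at 23 N. I open slightly, then retreat along the bed normal.

Request:
drive_tool --motion '[{"dp": [0,0,-0.0005],"angular": [0,0,0],"jaw": 0.1},{"dp": [0.0002,0,-0.001],"angular": [0,0,0],"jaw": 0.1},{"dp": [0.0002,0,-0.001],"angular": [0,0,0],"jaw": 0.5},{"dp": [0.0002,0,-0.001],"angular": [0,0,0],"jaw": 0.55},{"dp": [0.0002,0,-0.001],"angular": [0,0,0],"jaw": 0.55},{"dp": [0.0002,0,-0.001],"angular": [0,0,0],"jaw": 0.55},{"dp": [0.0002,0,-0.001],"angular": [0,0,0],"jaw": 0.55},{"dp": [0.0035,0,-0.02],"angular": [0,0,0],"jaw": 0.55},{"dp": [0.01,0,-0.057],"angular": [0,0,0],"jaw": 0.55},{"dp": [0.019,0,-0.107],"angular": [0,0,0],"jaw": 0.55}]'

```text
time: 22.0
ee_pos: [0.5122, 0.0331, 0.1546]
orientation: [0.172, -0.031, 0.985, 0.005]
wrist_force: [-0.3, -0.8, 0.9]
finger_gap: 0.05
finger_force: 0.0
```

Request:
drive_tool --motion '[{"dp": [0,0,-0.02],"angular": [0,0,0],"jaw": 0.55},{"dp": [0,0,-0.02],"angular": [0,0,0],"jaw": 0.55},{"dp": [0,0,-0.02],"angular": [0,0,0],"jaw": 0.55},{"dp": [0,0,-0.02],"angular": [0,0,0],"jaw": 0.55},{"dp": [0,0,-0.02],"angular": [0,0,0],"jaw": 0.55},{"dp": [0,0,-0.02],"angular": [0,0,0],"jaw": 0.55},{"dp": [0,0,-0.02],"angular": [0,0,0],"jaw": 0.55},{"dp": [0,0,-0.02],"angular": [0,0,0],"jaw": 0.55},{"dp": [0,0,-0.02],"angular": [0,0,0],"jaw": 0.55},{"dp": [0,0,-0.02],"angular": [0,0,0],"jaw": 0.55}]'

```text
time: 23.0
ee_pos: [0.5063, 0.0327, 0.1737]
orientation: [0.173, -0.031, 0.984, 0.005]
wrist_force: [-0.3, 0.2, -0.1]
finger_gap: 0.05
finger_force: 0.0
```

```bash
python3 m.py
python3 - <<'E'
from h import *
for n in("scene","top"):
    im=get_image(n); A=(pts(im)-OB)@RB*1000; H,S,V=cv2.split(cv2.cvtColor(im["img"],cv2.COLOR_BGR2HSV))
    g=(H>55)&(H<95)&(S>60)&(abs(A[...,2]-20)<8)&(abs(A[...,0])<60)&(A[...,1]<215); print("green y",np.percentile(A[g][:,1],[1,99]))
    red=((H<5)|(H>174))&(S>130)&(abs(A[...,0])<30)&(abs(A[...,1]-190)<25)&(A[...,2]>25)&(A[...,2]<90); print("knob",np.percentile(A[red],[1,50,99],axis=0).round(1).tolist())
    if n=="scene": cv2.imwrite("pics/j.png",cv2.resize(im["img"][140:270,190:380],None,fx=4,fy=4))
E
```

```text
23.0 tip bed [  4.6   0.2 160.8] 0.050041304764923925 F bed [-0.32544577  0.23290803  0.07580939]
underside z 0.051881510467485015 body x [-46.5  36.1] y [-66.7  39.8] n [-0.001  0.003  1.   ]
green y [ 57.13440493 201.4136092 ]
knob [[-6.1, 177.4, 36.0], [11.3, 183.7, 48.7], [18.0, 200.2, 57.8]]
green y [ 58.06754685 203.72419299]
knob [[-10.8, 178.7, 43.1], [2.9, 189.4, 60.0], [12.7, 202.4, 64.6]]
```

View pics/j.png

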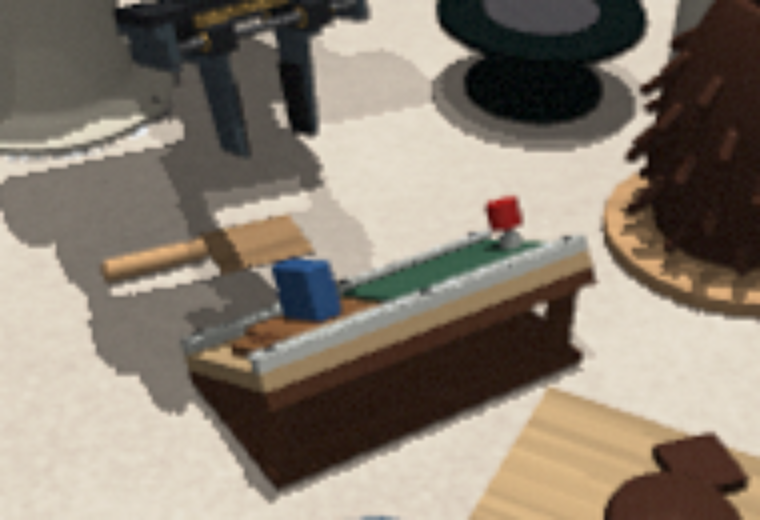

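The picture shows the mug seated in the pocket with its bar at (308,290), the cover open, the knob down at (505,213), and the gripper clear of everything.

```bash
python3 -c "
from bench import bot
print(bot.hand_in())"
```

```text
the job is handed in; nothing more can be done
None
```

The job is handed in: the cover is fully open with the plunger down in its open hole, the mug former is lowered by hand and lies flat on the pocket floor, released, and the round former and vase were not touched; the clock read 23 s before the hand-in, which did not report a verdict.

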